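# Fit the dough blade on the food processor's drive spindle

## Task

Bread dough is next: take the white dough blade off the chopping board, set it upright over the steel spindle in the food processor's bowl, and turn it under light pressure until its socket finds the spindle's two flats and it goes down fully home. Do not force it, let go of it when it is in, and leave the other things on the worktop where they are.

Things in the scene. Friction and masses are not known exactly. Their poses are not given: they have to be found in the camera images.
- dough_blade: Loose white plastic dough blade, about 0.07 kg, standing upright on the board. Hub 37 mm wide at the foot, 30 mm above, 103 mm high with its grip bar; two swept arms near the foot reach 56 mm from the axis, 3 to 20 mm above the underside. Origin: on the hub's axis at the underside; z up along the axis, x along the grip bar's length.
- blade_grip (a point): Centre of the finger grip bar on top of the dough blade, 89 mm above its underside: the place to hold it. The bar is 34 mm long (blade's x), 16 mm thick (y: pinch it along y) and 28 mm high (75 to 103 mm above the underside). Axes as the blade's.
- blade_socket (a point): Mouth of the drive socket inside the blade's hub, on its axis, 45 mm above the underside. Below it the hub is a round bore 17.5 mm wide with a mouth flared to 26 mm; above it the socket is a slot 11 mm wide, 25 mm deep, between two flat walls that run along the blade's x (the grip bar's length). A half turn of the blade makes no difference to the fit.
- processor: Food processor, fixed to the worktop: round grey motor base 170 mm across with a dial, on it a clear bowl (rim 168 mm above the worktop, 152 mm across outside, 138 mm inside; inner floor at 91 mm). Origin: on the axis at the underside, z up, dial towards -x, bowl handle towards +y (reaches 123 mm from the axis, 89 to 164 mm above the worktop).
- spindle_seat (a point): On the spindle's axis in the middle of the bowl, 95 mm above the worktop: where the blade's underside rests when fully home (top of the spindle's flange). z up; x and y are the processor's and say nothing of the spindle's flats. A blade that is not lined up stops on the spindle's tip, its underside 21 mm above this point, kept upright by the spindle in its bore.
- spindle_tip (a point): Centre of the tip of the steel spindle, 66 mm above the seat; axes are the processor's. Spindle 16 mm thick; the top 26 mm have two flats 9 mm apart. Which way they face varies and is not told; the socket goes on within about 9 degrees. It turns stiffly (0.06 N m): a blade resting on it with a few N slides round on it, over some 15 N may drag it round; once engaged it turns along.
- board: Wooden chopping board lying on the cold hob, 200 x 300 x 22 mm, on which the blade starts. Origin: centre of its underside, x along the short side. (Over the back of the worktop left of the hob hangs a wall cabinet: underside 0.49 m above the worktop, front 0.56 m ahead of the robot's base, handles 0.52 m, right end 0.08 m left of it. Keep a tall arm in front of it.)
- egg_box: A closed egg box, 106 x 155 x 72 mm, on the worktop behind the processor. Bystander. Origin: centre of the underside.
- flour_jar: A tall square-sided jar with a grey lid, 91 mm across, 185 mm high, on the worktop behind the processor to the left. Bystander. Origin: centre of the underside.
- mill: A turned wooden pepper mill, 58 mm across, 170 mm high, on the hob's edge between board and egg box. Bystander. Origin: centre of the underside.

How it is judged:
By the outcome, as a careful person would: the job done as asked, in the order asked, and still so for the second after the job is handed in, with the robot touching nothing.
It also fails if it takes over 58 s, if anything falls off the work surface, if the arm or the gripper's body presses on something with over 40 N, if the wrist force passes 120 N, or if a joint passes its speed limit or range.

## Robot

A 7-joint arm with a two-finger parallel gripper is mounted at the origin on a cart in front of the work surface, level with it; the furniture and walls round the work are solid. World frame = base frame: x ahead of the robot, y to its left, z up, the work surface at z = 0. Lengths are in m, angles in rad, forces in N, time in s.
With the tool pointing down it reaches from about 0.425 to 0.95 m from the base axis. Payload 16.7 kg.
Tool frame: the origin (TCP) lies midway between the tips of the shut fingers; the grasp point (between the pads) lies 19 mm behind it; x points along the fingers, y is the direction in which the jaws open and shut, and the axes are right-handed (so a half turn about x gives the same grasp; the last joint's range is limited). The gripper opens to 94 mm and grips with 3 to 60 N. Pads are 16 mm wide; open, the fingers measure 119 mm over their backs; the gripper's body (75 mm by 177 mm) begins 78 mm behind the grasp point.
Start: joints at [1.048, 0.426, 0.074, 1.606, -0.034, 1.111, -0.067], TCP at [0.246, -0.629, 0.205] pointing down, gripper open.
Joint ranges: [-2.85, 2.85], [-0.5, 2.14], [-1.23, 1.37], [0.21, 2.46], [-1.02, 4.16], [0.16, 2.05], [-2.73, 2.73]. Speed limits (rad/s): [1.89, 1.89, 2.39, 2.39, 3.01, 3.01, 3.01].

## Interface

Orientations are given as a rotation vector (axis times angle).
In Python, from station import state, grab_frame, close_job, spot_in gives the robot as it stands. The module is installed in compiled form; this text tells all that it offers.
- The arm moves only by the tool servo_tool, never from a script. Its argument "plan" is a list of rows, each a list of 3 entries, a list of its own where there are three numbers: the finger opening in m, from 0 to 0.094, then the shift along the tool's x, y, z in m, then the turn about the tool's x in degrees. In form: [[jaw, [tx, ty, tz], yaw], ...]. A call has 1 to 8 rows; each row is the pose to reach, as a shift and turn from the pose commanded when the call began, along the tool's axes at that moment; what a row does not reach only later rows make up. A row lasts 1/8 s, in which the tool goes at most 62.5 mm and 10.7 degrees, less where a joint would pass 70% of its speed; a pose out of reach is approached as far as the arm can. A call with a gripper value outside its range is refused whole. The fingers move at their own pace and stop on an object; the grip force is fixed at half the most. Time passes only in rows, so rows that repeat a pose let the fingers close. It gives the time, the measured TCP pose, the force and the opening at its end, in the units of the state.
- state(): the state, without advancing time (a new reading comes with each control period).
- grab_frame(name): name is "side" or "top"; returns a dict with "color" (480x640x3 uint8, red, green, blue), "fovy" (degrees; the focal length in pixels is half the picture's height over the tangent of half this angle, whatever the lens; pixels are square), "cx", "cy" (the principal point, pixels), "T" (4x4, takes a point from camera to world coordinates). Camera axes: x right, y down, z forward; pixel columns grow to the right and rows downward; lengths in m; the calibration is good to about 2 mm. A picture is of the moment at which its call begins. There is no depth.
- close_job(): hands the job in, once; it reports no verdict.
Trained networks look in the newest picture that a camera, given by its name, has taken for a name from the list of things; names that differ only in an ending like _2 or _b are one class to them, and where a whole thing is asked for, a point or a joint stands for the part that bears it (a point fixed in the world has none). Each returns a list of dicts, best first, with "p" (0 to 1); they miss things now and then, are a little off and sometimes report something else, mostly with a low value. They report only what shows in the picture. A call takes as long as a camera call.
- spot_in(camera, name): "xyz" ([x, y, z] in m, in world coordinates, good to about 4 mm: the middle of the surface that is visible of it).
The state is a dict: "time_s": time; "joints": joint angles; "joint_vel": joint speeds; "joint_torque": joint torques, N m; "ee_pos": TCP position; "tool_rot": TCP orientation; "force": force on the tool from outside, world axes, zero at the start; "torque": the same for the moment, N m; "finger_gap": opening from 0.0 (shut) to 1.0 (fully open).
Only numpy, scipy, OpenCV 4.12 (cv2) and the standard library are available. Lean on these libraries where they do the work, as an engineer would, in place of code of your own. Each camera call takes 0.05 s, during which the arm holds its last target.

## Working session

There is one attempt and no reset: what is moved stays moved. The work goes in short steps, Python scripts to look and compute and a tool call to move; the robot and the scene stay as the last step left them, time stands still between calls to the robot, and variables do not carry over. Pictures are saved under pics/ and viewed, and the job is handed in when it is done.

Besides the shell and the picture viewer there is one more tool, called after ">>>" by a JSON object that holds its "name" and its "arguments". servo_tool: Moves the arm, as the interface text tells. Its arguments: {"type":"object","properties":{"plan":{"type":"array","items":{"type":"array"}}},"required":["plan"]}

```bash
mkdir -p pics; cat > h.py <<'E'
import numpy as np, cv2
from station import state, grab_frame, close_job, spot_in
from scipy.spatial.transform import Rotation as R
def save(f,n): cv2.imwrite('pics/'+n,f['color'][:,:,::-1])
def proj(f,P):
    P=np.atleast_2d(P); T=np.array(f['T']); c=(P-T[:3,3])@T[:3,:3]
    F=240/np.tan(np.radians(f['fovy'])/2)
    return np.c_[f['cx']+F*c[:,0]/c[:,2], f['cy']+F*c[:,1]/c[:,2]]
def ray(f,u,v,z):
    T=np.array(f['T']);F=240/np.tan(np.radians(f['fovy'])/2)
    d=T[:3,:3]@np.array([(u-f['cx'])/F,(v-f['cy'])/F,1]);o=T[:3,3]
    return o+d*(z-o[2])/d[2]
E
python3 - <<'E'
from h import *
s=state(); print({k:np.round(v,3) for k,v in s.items()})
print(np.round(R.from_rotvec(s['tool_rot']).as_matrix(),3))
for n in ['side','top']:
    f=grab_frame(n); save(f,n+'0.png'); print(n,f['fovy'],f['cx'],f['cy'],np.round(f['T'],3).tolist())
    for o in ['dough_blade','blade_grip','processor','spindle_tip','spindle_seat','board','mill','egg_box','flour_jar']:
        try: print(o,[(np.round(d['xyz'],3).tolist(),round(d['p'],2)) for d in spot_in(n,o)][:3])
        except Exception as e: print(o,e)
E
```

```text
{'time_s': np.float64(0.0), 'joints': array([ 1.049,  0.427,  0.074,  1.607, -0.034,  1.111, -0.067]), 'joint_vel': array([ 0.   ,  0.001, -0.001,  0.001, -0.   , -0.001, -0.   ]), 'joint_torque': array([ 0.0000e+00, -9.3583e+01,  3.6660e+00, -4.5419e+01, -4.9000e-02,
        2.0000e-02,  0.0000e+00]), 'ee_pos': array([ 0.246, -0.628,  0.205]), 'tool_rot': array([ 2.018,  0.382, -2.019]), 'force': array([-0.472, -0.849, -0.392]), 'torque': array([0.007, 0.033, 0.002]), 'finger_gap': np.float64(1.002)}
[[-0.001  0.364 -0.931]
 [ 0.001 -0.931 -0.364]
 [-1.    -0.001  0.   ]]
side 45.02409366721553 325.2306126999351 243.0400485940001 [[-0.167, -0.859, 0.484, -0.128], [-0.986, 0.14, -0.091, 0.292], [0.011, -0.492, -0.871, 1.327], [0.0, 0.0, 0.0, 1.0]]
dough_blade []
blade_grip [([0.45, -0.15, 0.05], 0.59)]
processor [([0.382, 0.274, 0.092], 0.83)]
spindle_tip [([0.384, 0.27, 0.089], 0.97)]
spindle_seat [([0.382, 0.278, 0.094], 0.6)]
board [([0.47, -0.095, 0.021], 0.59)]
mill [([0.633, 0.061, 0.091], 0.8)]
egg_box [([0.639, 0.213, 0.063], 0.69)]
flour_jar [([0.541, 0.476, 0.15], 0.8)]
top 43.183880539454634 327.6448825400144 245.86559575517748 [[0.249, -0.942, 0.223, 0.238], [-0.968, -0.242, 0.061, 0.1], [-0.003, -0.231, -0.973, 1.532], [0.0, 0.0, 0.0, 1.0]]
dough_blade [([0.45, -0.152, 0.052], 0.98)]
blade_grip [([0.453, -0.154, 0.051], 0.96)]
processor [([0.389, 0.275, 0.098], 0.61)]
spindle_tip [([0.392, 0.269, 0.092], 0.68), ([0.448, -0.151, 0.052], 0.57)]
spindle_seat [([0.39, 0.27, 0.093], 0.78)]
board [([0.479, -0.106, 0.022], 0.78), ([0.449, -0.148, 0.05], 0.65)]
mill [([0.632, 0.055, 0.08], 0.71)]
egg_box [([0.652, 0.206, 0.067], 0.92), ([0.389, 0.269, 0.094], 0.33)]
flour_jar [([0.554, 0.463, 0.174], 0.63)]
```

View pics/side0.png

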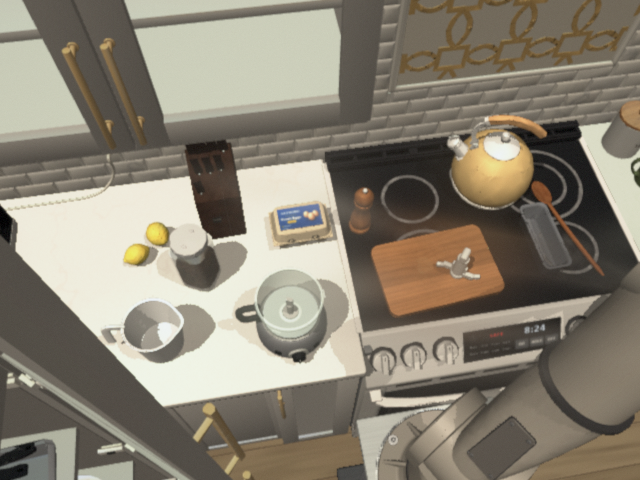

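View pics/top0.png

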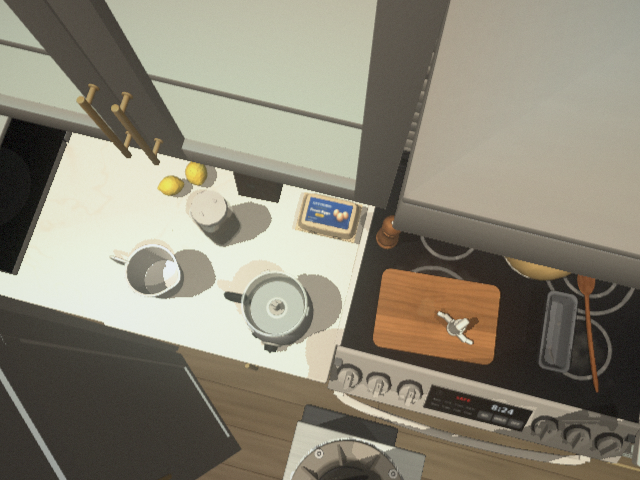

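```bash
python3 - <<'E'
import cv2
from h import *
import os
a=cv2.imread('pics/top0.png');b=cv2.imread('pics/side0.png')
def crop(i,x,y,w,h,k): return cv2.resize(i[y:y+h,x:x+w],None,fx=k,fy=k,interpolation=cv2.INTER_CUBIC)
f=grab_frame('top'); g=grab_frame('side')
for nm,P in [('grip',[.45,-.152,.111]),('tip',[.385,.27,.161])]:
    u,v=proj(f,P)[0]; u2,v2=proj(g,P)[0]; print(nm,u,v,u2,v2)
    A=crop(a,int(u)-50,int(v)-50,100,100,4);B=crop(b,int(u2)-50,max(0,int(v2)-50),100,100,4)
    cv2.imwrite(f'pics/c_{nm}.png',np.hstack([A,B]))
    print(int(u)-50,int(v)-50,int(u2)-50,int(v2)-50)
E
```

```text
grip 456.8083175062228 327.33955667248335 462.9277787360255 259.5406293292255
406 277 412 209
tip 273.0697037387305 306.5114711890959 290.0141712863653 302.47568409548586
223 256 240 252
```

View pics/c_grip.png

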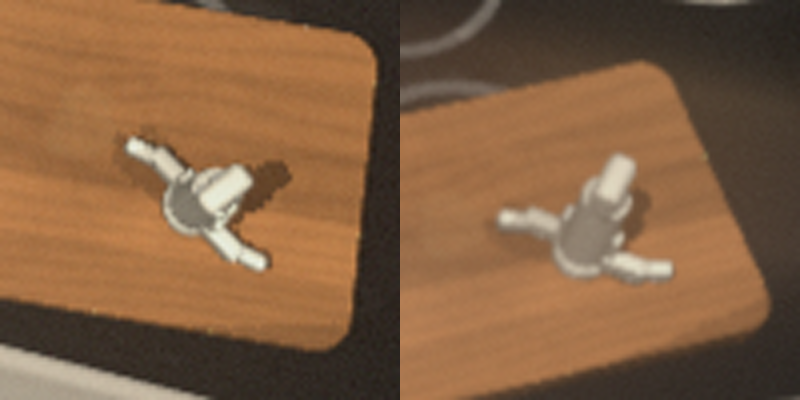

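View pics/c_tip.png

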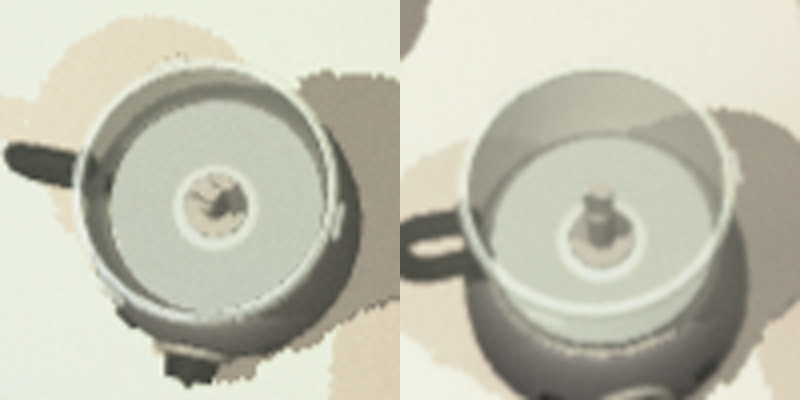

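```bash
cat >> h.py <<'E'
def boxw(c,yaw,lx,ly,z0,z1):
    co,si=np.cos(yaw),np.sin(yaw); P=[]
    for z in(z0,z1):
        for a,b in((1,1),(1,-1),(-1,-1),(-1,1)):
            x,y=a*lx/2,b*ly/2; P.append([c[0]+co*x-si*y,c[1]+si*x+co*y,z])
    return np.array(P)
def circ(c,r,z,n=60):
    t=np.linspace(0,2*np.pi,n); return np.c_[c[0]+r*np.cos(t),c[1]+r*np.sin(t),z+0*t]
def draw(im,f,P,x0,y0,k,col,closed=True):
    p=proj(f,P); p=((p-[x0,y0]+.5)*k-.5)
    cv2.polylines(im,[np.round(p*8).astype(int).reshape(-1,1,2)],closed,col,1,cv2.LINE_AA,3)
E
python3 - <<'E'
from h import *
f=grab_frame('top'); g=grab_frame('side')
# top crop corners of bar top
for f_,o,pts in [(f,(406,277),[(203,195),(240,165),(252,180),(215,212)]),(g,(412,209),[(203,200),(212,157),(232,160),(227,200)])]:
    for p in pts: print(np.round(ray(f_,o[0]+p[0]/4-.4,o[1]+p[1]/4-.4,.125),4))
# bowl
k=5
def crop(i,x,y,w,h,k): return cv2.resize(i[y:y+h,x:x+w],None,fx=k,fy=k,interpolation=cv2.INTER_CUBIC)
T=f['color'][:,:,::-1].copy();S=g['color'][:,:,::-1].copy()
c=(.389,.270)
A=crop(T,233,261,80,90,k);B=crop(S,250,262,80,90,k)
for z,r in((.168,.076),(.168,.069),(.091,.069)):
    draw(A,f,circ(c,r,z),233,261,k,(0,0,255));draw(B,g,circ(c,r,z),250,262,k,(0,0,255))
cv2.imwrite('pics/bowl1.png',np.hstack([A,B]))
k=14
A=crop(T,258,290,28,28,k);B=crop(S,275,285,28,35,k)
B=B[:392]
cv2.imwrite('pics/tip1.png',np.hstack([A,B]))
E
```

```text
[ 0.4521 -0.1476  0.125 ]
[ 0.4745 -0.1648  0.125 ]
[ 0.4677 -0.1733  0.125 ]
[ 0.4443 -0.1562  0.125 ]
[ 0.446  -0.1463  0.125 ]
[ 0.4731 -0.1597  0.125 ]
[ 0.4692 -0.1709  0.125 ]
[ 0.4437 -0.1602  0.125 ]
```

View pics/bowl1.png

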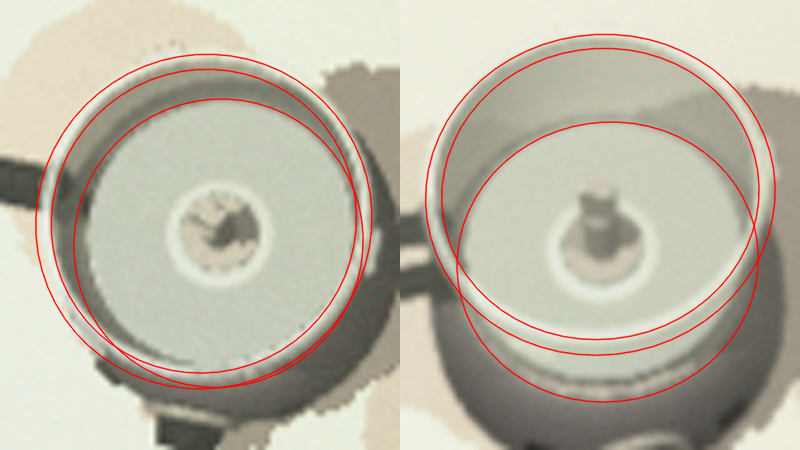

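View pics/tip1.png

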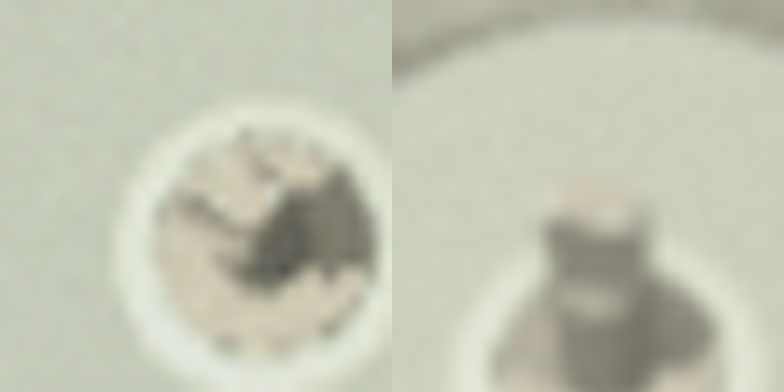

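```bash
cat > ov.py <<'E'
from h import *
import sys
def avg(n,m):
    fs=[grab_frame(n) for _ in range(m)]; f=fs[0]; f['color']=np.mean([x['color'].astype(float) for x in fs],0); return f
np.save('pics/avg.npy',[avg('top',6),avg('side',6)],allow_pickle=True)
E
python3 ov.py
cat > ov2.py <<'E'
from h import *
f,g=np.load('pics/avg.npy',allow_pickle=True)
def panel(f,ctr,w,k,curves):
    I=np.clip(f['color'][:,:,::-1],0,255).astype(np.uint8)
    u,v=proj(f,ctr)[0]; x0,y0=int(u)-w//2,int(v)-w//2
    A=cv2.resize(I[y0:y0+w,x0:x0+w],None,fx=k,fy=k,interpolation=cv2.INTER_CUBIC)
    B=A.copy()
    for P,c in curves: draw(B,f,P,x0,y0,k,c)
    return np.vstack([A,B])
def blade(c,yaw,z=.022):
    b=boxw(c,yaw,.034,.016,z+.075,z+.103)
    return [(b[4:],(0,0,255)),(b[:4],(255,0,0)),(circ(c,.0185,z),(0,200,0)),(circ(c,.015,z+.06),(0,200,200))]
def spin(c,yaw):
    t=boxw(c,yaw,.0132,.009,.135,.161)
    return [(t[4:],(0,0,255)),(t[:4],(255,0,0)),(circ(c,.008,.135),(0,200,0)),(circ(c,.008,.095),(0,200,200))]
E
python3 - <<'E'
from ov2 import *
c=(.458,-.160); 
cv=blade(c,np.radians(-31)); cv2.imwrite('pics/ovb.png',np.hstack([panel(f,[*c,.07],50,6,cv),panel(g,[*c,.07],50,6,cv)]))
c=(.389,.270)
cv=spin(c,np.radians(90))+[(circ(c,.0185,.095),(255,0,255))]; cv2.imwrite('pics/ovs.png',np.hstack([panel(f,[*c,.13],24,12,cv),panel(g,[*c,.13],24,12,cv)]))
E
```

```text
(no output)
```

View pics/ovb.png

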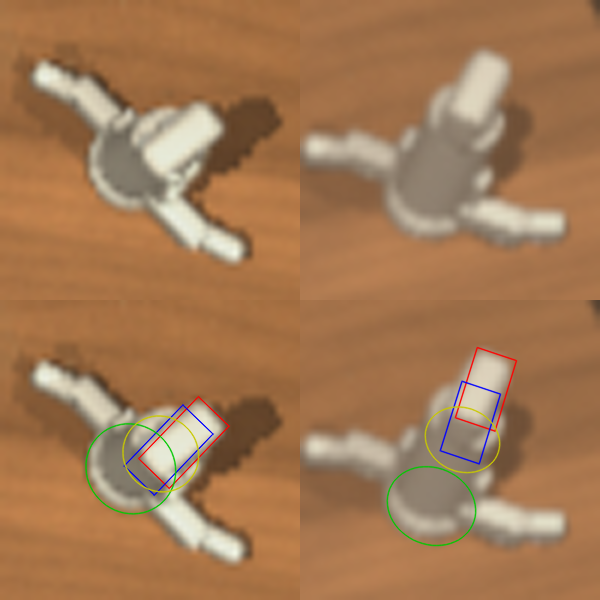

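View pics/ovs.png

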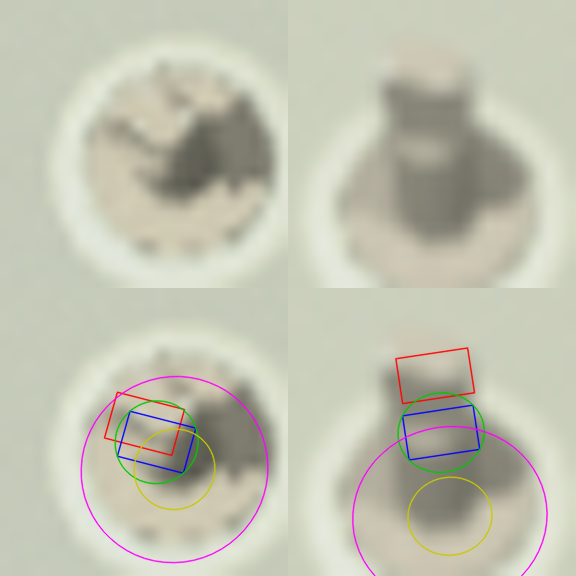

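```bash
python3 - <<'E'
from ov2 import *
c=(.459,-.159); 
cv=blade(c,np.radians(-37)); a=np.hstack([panel(f,[*c,.07],50,6,cv),panel(g,[*c,.07],50,6,cv)])[300:]
c=(.3935,.2725)
O=[a]
b=[]
for y in (75,90,105):
    cv=spin(c,np.radians(y)); b.append(np.hstack([panel(f,[*c,.13],24,12,cv),panel(g,[*c,.13],24,12,cv)])[288:])
cv2.imwrite('pics/ovb2.png',a)
cv2.imwrite('pics/ovs2.png',cv2.resize(np.vstack(b),None,fx=.68,fy=.68))
E
```

```text
(no output)
```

View pics/ovb2.png

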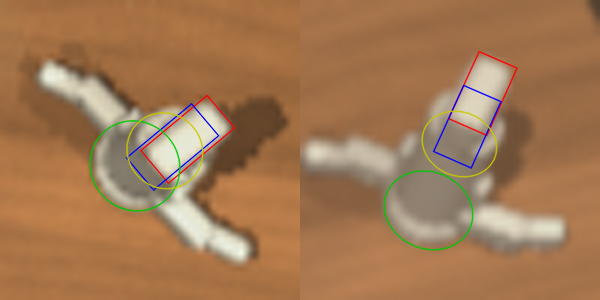

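View pics/ovs2.png

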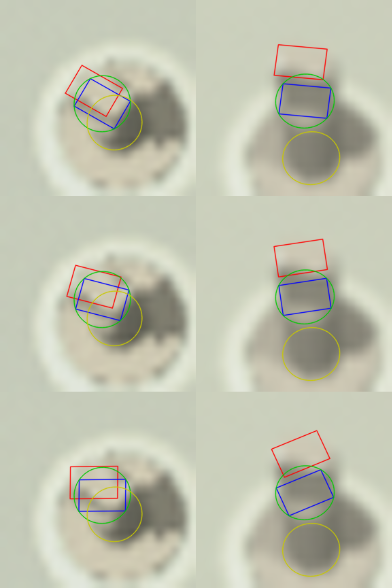

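```bash
cat >> h.py <<'E'
def to(x,y,z,yaw=None):
    s=state(); M=R.from_rotvec(s['tool_rot']).as_matrix(); p=np.array(s['ee_pos'])
    d=M.T@(np.array([x,y,z])-p); cur=np.degrees(np.arctan2(M[1,1],M[0,1]))
    dy=0 if yaw is None else (cur-yaw+180)%360-180   # +turn about tool x(down) = -world yaw
    print('t',round(s['time_s'],2),'pos',np.round(p,4),'yaw',round(cur,2),'tilt',np.round(M[:,0],4),'F',np.round(s['force'],1),'tau',np.round(s['torque'],2),'gap',round(s['finger_gap']*94,1),'j',np.round(s['joints'],2))
    print('shift',np.round(d,4),'turn',round(dy,2))
E
python3 -c "
from h import *
to(.459,-.159,.19,-127)"
```

```text
t 1.8 pos [ 0.2458 -0.6286  0.2055] yaw -68.64 tilt [-0.  0. -1.] F [-0.2  1.2 -0.5] tau [ 0.02 -0.05  0.03] gap 94.1 j [ 1.05  0.43  0.07  1.61 -0.03  1.11 -0.07]
shift [ 0.0155 -0.3597 -0.3696] turn 58.36
```

>>> {"name": "servo_tool", "arguments": {"plan": [[0.094,[0,-0.03,-0.03],5],[0.094,[0,-0.07,-0.072],12],[0.094,[0,-0.11,-0.113],19],[0.094,[0,-0.15,-0.154],26],[0.08,[0,-0.19,-0.195],33],[0.07,[0,-0.23,-0.236],40],[0.06,[0,-0.27,-0.277],47],[0.06,[0.005,-0.31,-0.319],54]]}}

```text
time_s: 2.8
ee_pos: [0.4308, -0.2221, 0.2011]
tool_rot: [-1.897, 0.56, 1.894]
force: [1.5, -0.8, 0.1]
finger_gap: 0.644
```

```bash
python3 -c "
from h import *
to(.459,-.159,.16,-127)"
```

```text
t 2.8 pos [ 0.4308 -0.2221  0.2011] yaw -122.88 tilt [ 1.4e-03 -6.0e-04 -1.0e+00] F [ 1.5 -0.8  0.1] tau [ 0.05 -0.02  0.  ] gap 60.5 j [ 0.39  0.12 -0.05  2.02  0.01  1.   -1.81]
shift [ 0.0411 -0.0683  0.0107] turn 4.12
```

>>> {"name": "servo_tool", "arguments": {"plan": [[0.06,[0.01,-0.04,0.006],4],[0.05,[0.025,-0.068,0.0107],4.2],[0.05,[0.041,-0.068,0.0107],4.2],[0.05,[0.041,-0.068,0.0107],4.2]]}}

```text
time_s: 3.3
ee_pos: [0.4567, -0.1612, 0.1586]
tool_rot: [-1.85, 0.617, 1.854]
force: [0.7, 0.2, -0.2]
finger_gap: 0.527
```

```bash
python3 - <<'E'
from h import *
to(.459,-.159,.101,-127)
f=grab_frame('top');g=grab_frame('side')
def pan(f):
    I=f['color'][:,:,::-1]; u,v=proj(f,[.459,-.159,.1])[0]; u,v=int(u),int(v)
    return cv2.resize(np.ascontiguousarray(I[v-50:v+50,u-50:u+50]),None,fx=4,fy=4,interpolation=cv2.INTER_CUBIC)
cv2.imwrite('pics/g1.png',np.hstack([pan(f),pan(g)]))
E
```

```text
t 3.3 pos [ 0.4567 -0.1612  0.1586] yaw -126.86 tilt [-2.e-03  3.e-04 -1.e+00] F [ 0.7  0.2 -0.2] tau [ 0.05 -0.02  0.  ] gap 49.5 j [ 0.3   0.17 -0.1   2.07  0.02  0.91 -2.03]
shift [ 0.0576 -0.0031 -0.0006] turn 0.14
```

View pics/g1.png

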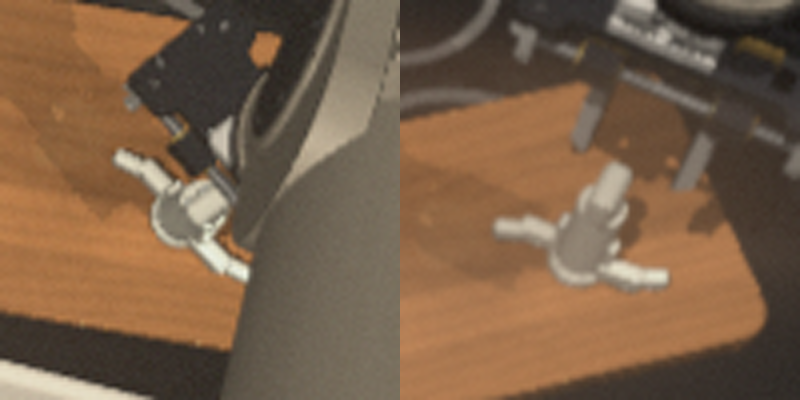

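```bash
python3 - <<'E'
from h import *
g=grab_frame('side'); u,v=proj(g,[.459,-.159,.1])[0]; u,v=int(u)-50,int(v)-50
M=R.from_rotvec(state()['tool_rot']).as_matrix();p=np.array(state()['ee_pos'])
for P in [p+M[:,1]*.025,p-M[:,1]*.025,p]: print(np.round((proj(g,P)[0]-[u,v])*4+[400,0],0))
print([np.round(d['xyz'],4) for d in spot_in('side','blade_grip')])
E
```

```text
[672. 174.]
[590. 139.]
[631. 157.]
[array([ 0.4487, -0.1514,  0.0496])]
```

>>> {"name": "servo_tool", "arguments": {"plan": [[0.05,[0.02,0,0],0],[0.05,[0.04,0,0],0],[0.05,[0.05,0,0],0],[0.05,[0.057,0,0],0],[0.05,[0.057,0,0],0]]}}

```text
time_s: 4.12
ee_pos: [0.4577, -0.1608, 0.1025]
tool_rot: [-1.852, 0.617, 1.852]
force: [-0.4, 0.4, 1.6]
finger_gap: 0.533
```

```bash
python3 - <<'E'
from h import *
to(.459,-.159,.101,-127)
f=grab_frame('top');g=grab_frame('side')
def pan(f):
    I=f['color'][:,:,::-1]; u,v=proj(f,[.459,-.159,.1])[0]; u,v=int(u),int(v)
    return cv2.resize(np.ascontiguousarray(I[v-35:v+35,u-35:u+35]),None,fx=5.7,fy=5.7,interpolation=cv2.INTER_CUBIC)
cv2.imwrite('pics/g2.png',np.hstack([pan(f),pan(g)]))
E
```

```text
t 4.12 pos [ 0.4577 -0.1608  0.1025] yaw -126.85 tilt [-1.e-04  1.e-04 -1.e+00] F [-0.4  0.4  1.6] tau [ 0.09 -0.08 -0.01] gap 50.1 j [ 0.29  0.25 -0.1   2.12  0.04  0.78 -2.04]
shift [ 0.0015 -0.0022  0.    ] turn 0.15
```

View pics/g2.png

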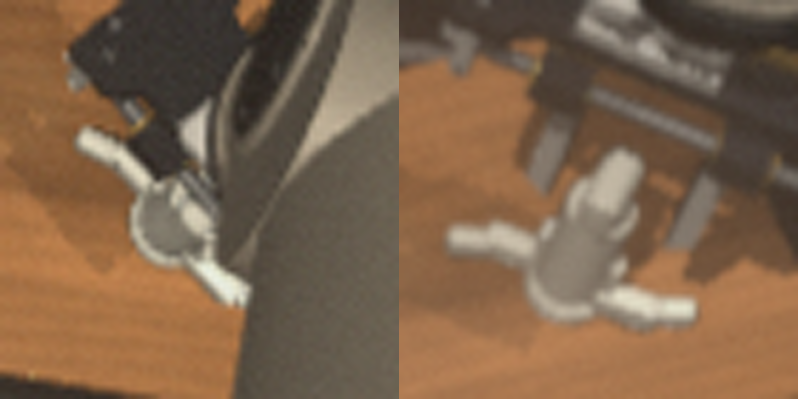

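>>> {"name": "servo_tool", "arguments": {"plan": [[0.02,[0,-0.001,0],0],[0.0,[0,-0.001,0],0],[0.0,[0,-0.001,0],0],[0.0,[0,-0.001,0],0],[0.0,[0,-0.001,0],0]]}}

```text
time_s: 4.85
ee_pos: [0.4582, -0.1599, 0.1025]
tool_rot: [-1.852, 0.617, 1.852]
force: [0.2, -0.7, -0.3]
finger_gap: 0.167
```

```bash
python3 - <<'E'
from h import *
to(.459,-.159,.101,-127)
f=grab_frame('top');g=grab_frame('side')
def pan(f):
    I=f['color'][:,:,::-1]; u,v=proj(f,[.459,-.159,.1])[0]; u,v=int(u),int(v)
    return cv2.resize(np.ascontiguousarray(I[v-35:v+35,u-35:u+35]),None,fx=5.7,fy=5.7,interpolation=cv2.INTER_CUBIC)
cv2.imwrite('pics/g3.png',np.hstack([pan(f),pan(g)]))
E
```

```text
t 4.85 pos [ 0.4582 -0.1599  0.1025] yaw -126.84 tilt [-1.e-04  1.e-04 -1.e+00] F [ 0.2 -0.7 -0.3] tau [ 0.12 -0.04 -0.06] gap 15.7 j [ 0.29  0.25 -0.1   2.12  0.04  0.78 -2.05]
shift [ 0.0015 -0.0011 -0.0001] turn 0.16
```

View pics/g3.png

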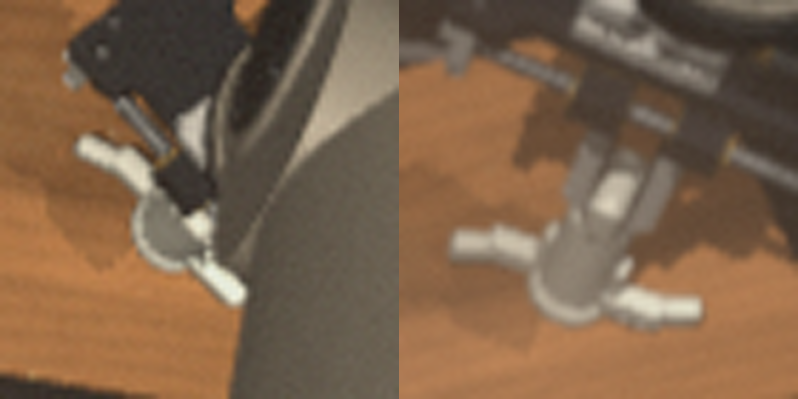

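>>> {"name": "servo_tool", "arguments": {"plan": [[0.0,[-0.03,0,0],0],[0.0,[-0.08,0,0],0],[0.0,[-0.13,0,0],0],[0.0,[-0.165,-0.015,0.01],-6],[0.0,[-0.174,-0.05,0.033],-15],[0.0,[-0.174,-0.09,0.06],-24],[0.0,[-0.174,-0.13,0.087],-33],[0.0,[-0.174,-0.17,0.113],-42]]}}

```text
time_s: 5.95
ee_pos: [0.4696, 0.0454, 0.2767]
tool_rot: [2.173, 0.103, -2.172]
force: [1.2, -0.7, -0.5]
finger_gap: 0.17
```

```bash
python3 - <<'E'
from h import *
to(.3935,.2725,.275,-18)
f=grab_frame('top');g=grab_frame('side')
save(g,'m1.png'); save(f,'m1t.png')
E
```

```text
t 5.95 pos [0.4696 0.0454 0.2767] yaw -84.56 tilt [ 4.e-04 -0.e+00 -1.e+00] F [ 1.2 -0.7 -0.5] tau [ 0.04 -0.02 -0.03] gap 15.9 j [ 0.08  0.04 -0.32  1.94  0.02  1.16 -1.72]
shift [ 0.0016 -0.2333  0.0542] turn -66.56
```

View pics/m1.png

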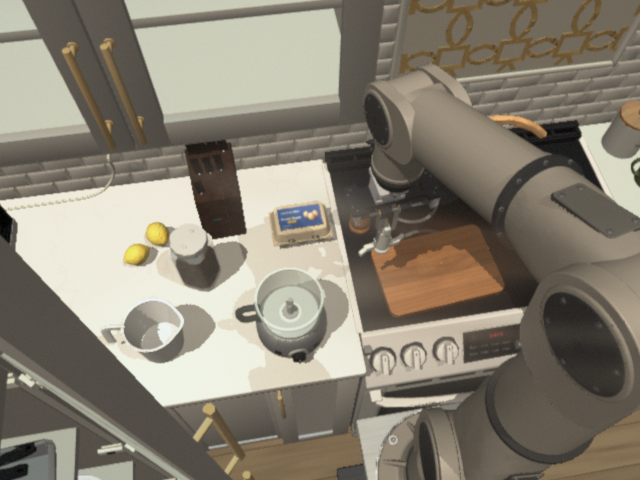

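>>> {"name": "servo_tool", "arguments": {"plan": [[0.0,[0,-0.03,0.016],-8],[0.0,[0,-0.068,0.033],-16],[0.0,[0,-0.11,0.042],-25],[0.0,[0,-0.15,0.05],-34],[0.0,[0,-0.19,0.053],-43],[0.0,[0,-0.22,0.054],-52],[0.0,[0,-0.233,0.054],-60],[0.0,[0,-0.233,0.054],-66.5]]}}

```text
time_s: 7.05
ee_pos: [0.3948, 0.2718, 0.2763]
tool_rot: [1.437, 1.044, -1.438]
force: [-0.3, -0.8, -0.8]
finger_gap: 0.169
```

```bash
python3 - <<'E'
from h import *
to(.3935,.2725,.275,-18)
f=grab_frame('top');g=grab_frame('side')
save(g,'m2.png'); save(f,'m2t.png')
E
```

```text
t 7.05 pos [0.3948 0.2718 0.2763] yaw -18.05 tilt [-5.e-04  1.e-04 -1.e+00] F [-0.3 -0.8 -0.8] tau [-0.03 -0.07  0.  ] gap 15.9 j [-0.17  0.08 -0.6   1.91  0.05  1.17 -1.09]
shift [ 0.0013 -0.0014 -0.0002] turn -0.05
```

View pics/m2.png

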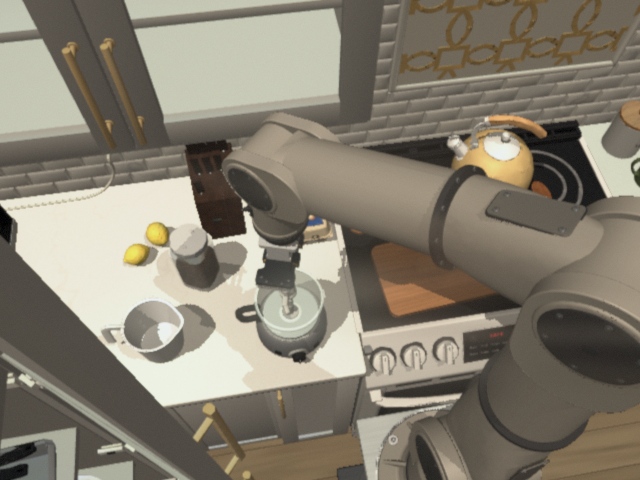

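View pics/m2t.png

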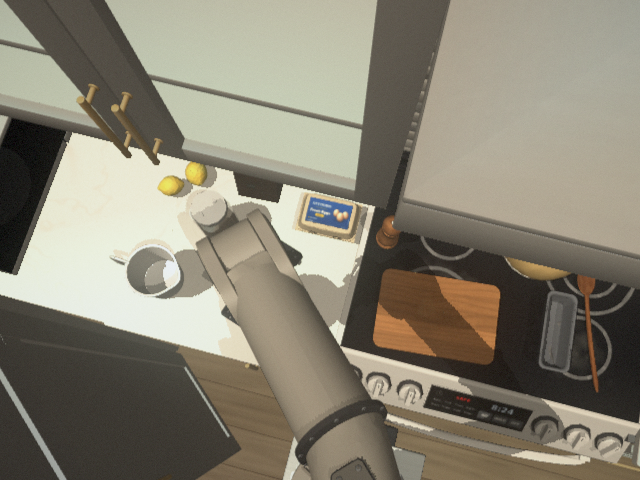

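Now overlay the blade model on the side view to see how it hangs in the gripper.

```bash
python3 - <<'E'
from h import *
import ov2
g=grab_frame('side');p=np.array(state()['ee_pos']);to(.3935,.2725,.275,-18)
c=p[:2]; z=p[2]-.0805
cv=ov2.blade(c,np.radians(72),z)+[(circ(c,.056,z+.012),(255,0,255)),(circ((.3935,.2725),.008,.161),(0,0,0))]
cv2.imwrite('pics/m3.png',ov2.panel(g,[*c,z+.045],80,5,cv).reshape(2,400,400,3).transpose(1,0,2,3).reshape(400,800,3))
E
```

```text
t 7.2 pos [0.3952 0.2707 0.2764] yaw -18.5 tilt [-2.e-04 -2.e-04 -1.e+00] F [ 0.1 -0.2 -1.4] tau [ 0.02 -0.07 -0.02] gap 16.0 j [-0.16  0.08 -0.59  1.91  0.05  1.17 -1.1 ]
shift [ 0.0014 -0.0022 -0.0012] turn -0.5
```

View pics/m3.png

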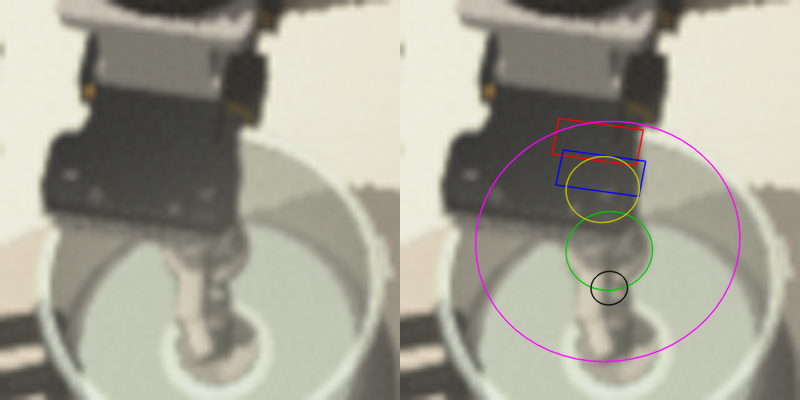

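>>> {"name": "servo_tool", "arguments": {"plan": [[0.0,[0.01,-0.002,-0.001],0],[0.0,[0.025,-0.002,-0.001],0],[0.0,[0.033,-0.002,-0.001],0],[0.0,[0.039,-0.002,-0.001],0],[0.0,[0.045,-0.002,-0.001],0],[0.0,[0.045,-0.002,-0.001],0]]}}

```text
time_s: 7.95
ee_pos: [0.3933, 0.2723, 0.231]
tool_rot: [1.44, 1.04, -1.442]
force: [-1.0, -2.6, -1.6]
finger_gap: 0.171
```

```bash
python3 - <<'E'
from h import *
to(.3935,.2725,.1965,-18)
E
```

```text
t 7.95 pos [0.3933 0.2723 0.231 ] yaw -18.35 tilt [-8.e-04 -7.e-04 -1.e+00] F [-1.  -2.6 -1.6] tau [-0.68  0.16  0.01] gap 16.1 j [-0.18  0.12 -0.6   1.97  0.08  1.07 -1.13]
shift [ 0.0345  0.0002 -0.0003] turn -0.35
```

>>> {"name": "servo_tool", "arguments": {"plan": [[0.0,[0.003,0,0.0013],0],[0.0,[0.008,0,0.0013],0],[0.0,[0.014,0,0.0013],0],[0.0,[0.014,0,0.0013],0]]}}

```text
time_s: 8.45
ee_pos: [0.3929, 0.2714, 0.217]
tool_rot: [1.44, 1.041, -1.442]
force: [0.3, -0.8, -1.3]
finger_gap: 0.166
```

```bash
python3 - <<'E'
from h import *
to(.3935,.2725,.1965,-18)
E
```

```text
t 8.45 pos [0.3929 0.2714 0.217 ] yaw -18.34 tilt [-7.e-04 -1.e-04 -1.e+00] F [ 0.3 -0.8 -1.3] tau [ 0.03 -0.08  0.05] gap 15.6 j [-0.18  0.13 -0.6   1.99  0.09  1.04 -1.14]
shift [ 0.0205  0.0003 -0.0012] turn -0.34
```

Forces have relaxed; the tip is in the bore. Continue to just above the stop.

>>> {"name": "servo_tool", "arguments": {"plan": [[0.0,[0.006,0,0],0],[0.0,[0.012,0,0],0],[0.0,[0.016,0,0],0],[0.0,[0.019,0,0],0],[0.0,[0.019,0,0],0]]}}

```text
time_s: 9.07
ee_pos: [0.393, 0.2714, 0.1983]
tool_rot: [1.441, 1.04, -1.441]
force: [0.1, -0.5, -0.4]
finger_gap: 0.166
```

```bash
python3 - <<'E'
from h import *
to(.3935,.2725,.1965,-18)
E
```

```text
t 9.07 pos [0.393  0.2714 0.1983] yaw -18.34 tilt [-3.e-04 -1.e-04 -1.e+00] F [ 0.1 -0.5 -0.4] tau [-0.05 -0.02 -0.01] gap 15.6 j [-0.19  0.15 -0.6   2.01  0.1   1.   -1.16]
shift [ 0.0018  0.0001 -0.0012] turn -0.34
```

>>> {"name": "servo_tool", "arguments": {"plan": [[0.0,[0.001,0,0],0],[0.0,[0.002,0,0],0],[0.0,[0.003,0,0],0],[0.0,[0.003,0,0],0]]}}

```text
time_s: 9.57
ee_pos: [0.393, 0.2714, 0.1955]
tool_rot: [1.441, 1.04, -1.441]
force: [2.0, 0.9, -0.7]
finger_gap: 0.169
```

```bash
python3 - <<'E'
from h import *
to(.3935,.2725,.1965,-18)
E
```

```text
t 9.57 pos [0.393  0.2714 0.1955] yaw -18.34 tilt [-0.  0. -1.] F [ 2.   0.9 -0.7] tau [-0.04 -0.05 -0.  ] gap 15.9 j [-0.19  0.16 -0.6   2.02  0.11  1.   -1.16]
shift [-0.001   0.0001 -0.0012] turn -0.34
```

>>> {"name": "servo_tool", "arguments": {"plan": [[0.0,[0.001,0,0],0],[0.0,[0.002,0,0],0],[0.0,[0.003,0,0],0],[0.0,[0.003,0,0],0]]}}

```text
time_s: 10.07
ee_pos: [0.393, 0.2714, 0.1924]
tool_rot: [1.441, 1.04, -1.441]
force: [0.9, 0.4, -0.6]
finger_gap: 0.167
```

```bash
python3 - <<'E'
from h import *
to(.3935,.2725,.1965,-18)
E
```

```text
t 10.07 pos [0.393  0.2714 0.1924] yaw -18.35 tilt [-2.e-04 -0.e+00 -1.e+00] F [ 0.9  0.4 -0.6] tau [-0.01 -0.05 -0.02] gap 15.7 j [-0.19  0.16 -0.6   2.02  0.11  0.99 -1.16]
shift [-0.0041  0.0001 -0.0012] turn -0.35
```

>>> {"name": "servo_tool", "arguments": {"plan": [[0.0,[0.001,0,0],0],[0.0,[0.002,0,0],0],[0.0,[0.003,0,0],0],[0.0,[0.004,0,0],0],[0.0,[0.004,0,0],0]]}}

```text
time_s: 10.7
ee_pos: [0.3931, 0.2714, 0.1884]
tool_rot: [1.441, 1.04, -1.441]
force: [-0.3, -0.5, -0.2]
finger_gap: 0.167
```

```bash
python3 - <<'E'
from h import *
to(.3935,.2725,.1755,-18)
g=grab_frame('side');save(g,'p1.png')
u,v=proj(g,[.393,.272,.15])[0];u,v=int(u),int(v)
cv2.imwrite('pics/p1c.png',cv2.resize(np.ascontiguousarray(g['color'][v-45:v+55,u-50:u+50,::-1]),None,fx=6,fy=6,interpolation=cv2.INTER_CUBIC))
E
```

```text
t 10.7 pos [0.3931 0.2714 0.1884] yaw -18.34 tilt [-1.e-04  0.e+00 -1.e+00] F [-0.3 -0.5 -0.2] tau [-0.04 -0.1   0.05] gap 15.7 j [-0.19  0.17 -0.6   2.02  0.11  0.98 -1.17]
shift [ 0.0129  0.0001 -0.0011] turn -0.34
```

View pics/p1c.png

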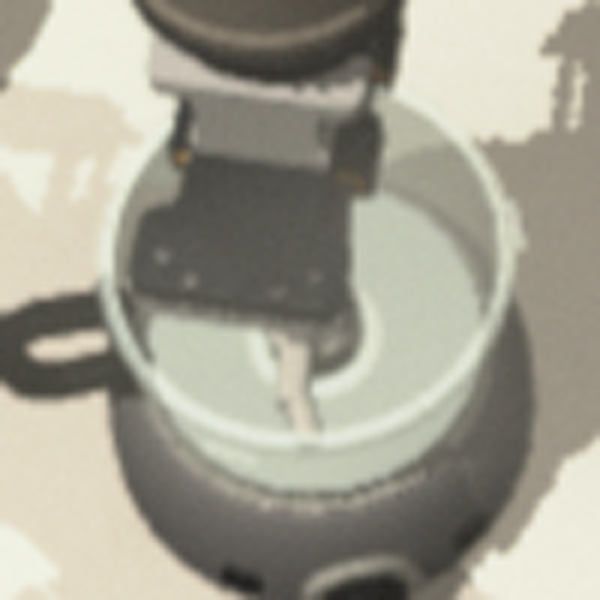

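>>> {"name": "servo_tool", "arguments": {"plan": [[0.0,[0.002,0,0],0],[0.0,[0.004,0,0],0],[0.0,[0.006,0,0],0],[0.0,[0.008,0,0],0],[0.0,[0.01,0,0],0],[0.0,[0.01,0,0],0]]}}

```text
time_s: 11.5
ee_pos: [0.393, 0.2714, 0.1784]
tool_rot: [1.441, 1.04, -1.441]
force: [-0.4, -0.4, -0.4]
finger_gap: 0.17
```

```bash
python3 - <<'E'
from h import *
to(.3935,.2725,.1755,-18)
E
```

```text
t 11.5 pos [0.393  0.2714 0.1784] yaw -18.34 tilt [-3.e-04 -1.e-04 -1.e+00] F [-0.4 -0.4 -0.4] tau [-0.05 -0.03  0.  ] gap 16.0 j [-0.2   0.18 -0.6   2.04  0.12  0.96 -1.17]
shift [ 0.0029  0.0001 -0.0012] turn -0.34
```

>>> {"name": "servo_tool", "arguments": {"plan": [[0.0,[0.001,0,0],0],[0.0,[0.002,0,0],0],[0.0,[0.003,0,0],0],[0.0,[0.0035,0,0],0],[0.0,[0.0035,0,0],0]]}}

```text
time_s: 12.12
ee_pos: [0.3933, 0.2718, 0.1757]
tool_rot: [1.442, 1.04, -1.44]
force: [-3.3, -0.9, 12.3]
finger_gap: 0.172
```

```bash
python3 - <<'E'
from h import *
to(.3935,.2725,.1755,-18)
E
```

```text
t 12.12 pos [0.3933 0.2718 0.1757] yaw -18.34 tilt [ 7.e-04  3.e-04 -1.e+00] F [-3.3 -0.9 12.3] tau [-0.6   0.8   0.02] gap 16.1 j [-0.2   0.18 -0.6   2.04  0.13  0.96 -1.18]
shift [ 0.0002 -0.     -0.0008] turn -0.34
```

>>> {"name": "servo_tool", "arguments": {"plan": [[0.0,[-0.0007,0,0],0],[0.025,[-0.0007,0,0],0],[0.04,[-0.0007,0,0],0],[0.045,[-0.0007,0,0],0],[0.045,[-0.0007,0,0],0]]}}

```text
time_s: 12.75
ee_pos: [0.3931, 0.2715, 0.1757]
tool_rot: [1.441, 1.041, -1.441]
force: [0.7, 1.0, -0.4]
finger_gap: 0.475
```

```bash
python3 - <<'E'
from h import *
to(.3935,.2725,.1755,-18)
E
```

```text
t 12.75 pos [0.3931 0.2715 0.1757] yaw -18.34 tilt [-1.e-04  1.e-04 -1.e+00] F [ 0.7  1.  -0.4] tau [-0.03 -0.1  -0.02] gap 44.6 j [-0.2   0.18 -0.6   2.04  0.12  0.96 -1.18]
shift [ 0.0002  0.0001 -0.0011] turn -0.34
```

>>> {"name": "servo_tool", "arguments": {"plan": [[0.045,[-0.01,0,0],0],[0.045,[-0.03,0,0],0],[0.045,[-0.06,0,0],0],[0.045,[-0.09,0,0],0],[0.045,[-0.12,0,0],0],[0.045,[-0.12,0,0],0]]}}

```text
time_s: 13.5
ee_pos: [0.3938, 0.2722, 0.2983]
tool_rot: [1.444, 1.04, -1.437]
force: [1.0, -0.1, -0.0]
finger_gap: 0.478
```

```bash
python3 - <<'E'
from h import *
to(.45,.05,.295,-18)
g=grab_frame('side')
u,v=proj(g,[.393,.272,.15])[0];u,v=int(u),int(v)
cv2.imwrite('pics/q1c.png',cv2.resize(np.ascontiguousarray(g['color'][v-45:v+55,u-50:u+50,::-1]),None,fx=6,fy=6,interpolation=cv2.INTER_CUBIC))
E
```

```text
t 13.5 pos [0.3938 0.2722 0.2983] yaw -18.35 tilt [ 0.0035  0.002  -1.    ] F [ 1.  -0.1 -0. ] tau [-0.07 -0.03  0.02] gap 44.9 j [-0.16  0.06 -0.6   1.88  0.03  1.21 -1.09]
shift [0.0031 0.1233 0.1932] turn -0.35
```

View pics/q1c.png

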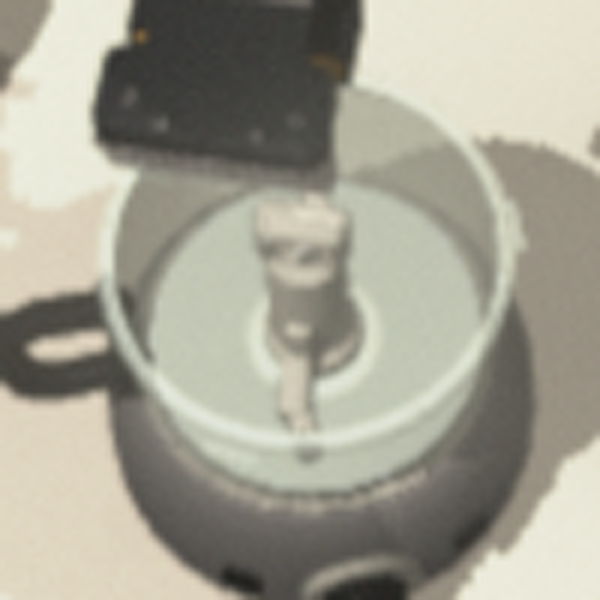

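>>> {"name": "servo_tool", "arguments": {"plan": [[0.045,[0,0.02,0.03],0],[0.045,[0,0.045,0.07],0],[0.045,[0,0.07,0.11],0],[0.045,[0,0.09,0.15],0],[0.045,[0,0.11,0.18],0],[0.045,[0,0.123,0.2],0],[0.045,[0,0.123,0.2],0]]}}

```text
time_s: 14.42
ee_pos: [0.4467, 0.0414, 0.295]
tool_rot: [1.442, 1.04, -1.444]
force: [-0.2, 0.4, 0.8]
finger_gap: 0.481
```

```bash
python3 - <<'E'
from ov2 import *
to(.45,.05,.295,-18)
g=grab_frame('side');t=grab_frame('top');save(t,'q2t.png');save(g,'q2s.png')
c=(.3932,.2722)
o=[]
for z in (.095,.116):
    cv=blade(c,np.radians(72),z); o.append(np.hstack([panel(t,[*c,.145],66,6,cv)[396:],panel(g,[*c,.145],66,6,cv)[396:]]))
cv2.imwrite('pics/q2.png',cv2.resize(np.vstack(o),None,fx=.75,fy=.75))
E
```

```text
t 14.43 pos [0.4467 0.0414 0.295 ] yaw -18.5 tilt [-1.3e-03 -1.0e-04 -1.0e+00] F [-0.2  0.4  0.8] tau [-0.    0.02 -0.04] gap 45.3 j [ 0.11 -0.01 -0.34  1.95 -0.    1.2  -0.55]
shift [-0.      0.0004 -0.0092] turn -0.5
```

View pics/q2.png

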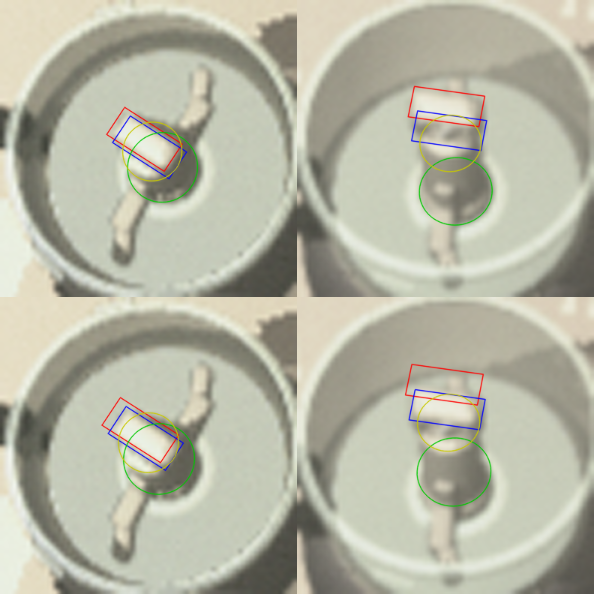

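View pics/q2s.png

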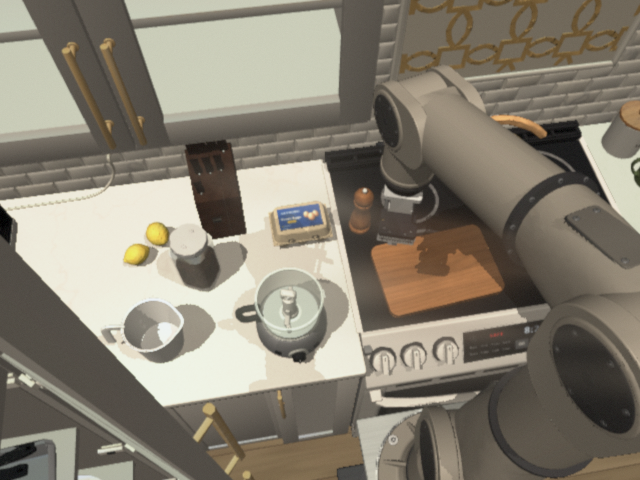

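```bash
python3 -c "
from h import *
print(np.abs(state()['joint_vel']).max()); print(close_job())"
```

```text
0.01097128750225835
the job is handed in; nothing more can be done
None
```

The dough blade is fully home on the spindle in the processor's bowl, let go and standing upright. I handed the job in at about 14.4 s on the robot's clock.

- **How it went:** I picked the blade up by its grip bar. From the pictures I estimated the spindle's flats at about 72 degrees and turned the blade to that angle before lowering it in small steps. The socket engaged straight away, so no turning under pressure was needed.
- **Force:** There was no resistance at the height where a misaligned blade would have stopped. Contact came only at the bottom, about 12 N. The only other force I saw was about 3 N sideways as the spindle entered the blade's mouth, and I corrected that by moving about 1 mm.
- **Checks after release:**
  - **Height:** the tool stopped at 175.7 mm, against 175.5 mm expected for fully home.
  - **Pictures:** an outline of the blade drawn at the home height fits both cameras; one drawn 21 mm higher does not.
  - **Other things:** the mill, egg box, flour jar and board look unmoved in the side picture, though I did not measure them again.
  - **Arm:** it is clear of everything.
- **Failed or disagreeing:** no check failed. The detector placed the grip point about 50 mm too low, so I used the blade outline fitted to the pictures instead. My first reading of the spindle's position, taken from the bowl rim, was about 4 mm off, and I corrected it from the spindle itself before moving.

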